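# Clamp a vial with a butterfly knob

### The job

Stand the amber vial upright in the bench clamp, between the sliding pad and the vee stop, and then turn the orange butterfly knob clockwise until you feel the pad take hold of the vial: snug, but never so hard that the glass would crack. Let go of the knob with only a little finger travel so that you do not push against the white guard panel beside it, and leave the glassware, bottle and timer around alone.

Things in the scene. Friction and masses are not known exactly. Their poses are not given: they have to be found in the camera images.
- vial: Loose amber glass vial, white cap, 42 mm diameter, 87 mm tall, about 0.07 kg; origin at the centre of its underside, z up. Straight wall up to about 60 mm: grip it about 56 mm above its bottom, so that the fingers stay above pad and vee (tops 28 mm above the vial's seat). A pinch of 10 to 18 N by the pad is a proper hold; under 5 N it is loose, above 25 N it cracks.
- clamp: Fixed bench clamp: aluminium base plate 90 x 230 x 8 mm (local x, y, z), blue cam housing 44 x 56 mm, top 45 mm above the worktop, at local y -60 mm. Origin under its centre. Clamping goes along local +y: housing and knob at -y, then pad, vial seat, and the vee stop at +y. Its yaw varies. Behind the vial, two tall shakers fill the worktop beyond x = 0.60 m wherever y is above -0.08 m.
- nest (a point): Seat of the vial: the centre of its underside belongs here, on the base plate (8 mm above the worktop, local y +45 mm). As found, at least 1.7 mm of room to pad and to vee along local y; free along local x, so hold the vial across local x.
- pad: Sliding pad with rubber face 34 mm wide, 26 mm tall, driven towards local +y by the knob, 7 mm per radian. Origin at the lower edge of its front face, 1.5 mm above the base plate. With the knob at 0 its face is 23.45 mm from the nest centre. It pushes the vial against the vee stop.
- wing (a joint): Knob angle, rad, growing clockwise from above (tightening); -0.3 to 1.9, starts near 0, wings along the clamp's local x. Friction (0.185 N m or less) resists free turning and holds it. Compare with the moment felt while it turns free: pinching adds 0.007 N m per N (0.1 N m is 15 N). The pinch begins between 0.55 and 1.15 rad, is too hard 0.2 to 0.4 rad later; turning back eases it.
- wing_grip (a point): On the knob's vertical axis at the height to grip, 72 mm above the worktop, 27 mm above the housing: middle of the flat orange wings, 8 mm thick, 48 mm tip to tip, reaching 13 mm above and below. Turns with the knob, local x along the wings. Grip it firmly (about 40 N) across the thickness, centred on the axis; off-centre fingers bind and slip.
- guard: Fixed white guard panel on the clamp, at local +x of the knob: inner face 34 mm from the knob's axis (10 mm from the passing wing tips), 84 mm long, 5 mm thick, top 88 mm above the worktop. Origin as the clamp's. Never push it with over 6 N. After tightening, wide-opening fingers would hit it: open only 4 to 8 mm a side, then go straight up.
- erlenmeyer_100: Bystander: conical flask with yellow content, 63 mm diameter, 105 mm tall; origin under its centre. Leave alone.
- beaker: Bystander: 100 ml glass beaker, 54 mm diameter, 70 mm tall; origin under its centre. Leave alone.
- timer_b: Bystander: white timer, 66 x 62 x 19 mm; origin under its centre. Leave alone.
- bottle_w: Bystander: white bottle, 52 mm diameter, 114 mm tall; origin under its centre. Leave alone.
- vee_mean (a point): Mean place of the vee stop (steel, 36 mm wide, two 25 degree rubber faces), at its inner corner on the base plate, local y +71.75 mm. The real stop is bolted up to 1.8 mm nearer or farther along local y, differently each time and not measured, so the knob angle at which the vial is pinched cannot be computed; it must be felt.
There are look-alikes about, which are no part of the job. Leave any green, pink or red look-alike of the vial alone.

How it is judged:
On the way, in this order (a step that is already met when the one before it is completed fails the run):
1. the vial stands upright in the nest, let go, and not yet pinched (horizontal distance between vial and nest below 0.008 m and height (world z) of vial below 0.011 m and angle between vial's own z axis and vertical below 0.08 rad and contact force between the fingers and vial below 0.1 N and contact force between pad and vial below 3 N), for 0.2 s.
2. the knob has been turned clockwise until the pad pinches the vial with more than 5 N (value of joint wing above 0.45 rad and contact force between pad and vial above 5 N), for 0.2 s.
At the end, for the whole second after the job is handed in: The vial stands upright (within 0.08 rad) on the clamp's base plate within 10 mm of the nest, at rest, pinched by the pad with 5 to 25 N through the turned knob, and nothing is held (all of step 2 and contact force between pad and vial below 25 N and horizontal distance between vial and nest below 0.01 m and height (world z) of vial below 0.012 m and angle between vial's own z axis and vertical below 0.08 rad and linear speed of vial below 0.01 m/s); the robot touches nothing.
It fails at once if the pad pinches the vial with more than 25 N (the glass cracks) (contact force between pad and vial above 25 N).
It fails at once if the guard panel is pushed with more than 6 N (contact force between anything else and guard above 6 N).
It fails at once if a bystander is shifted by more than 15 mm (distance of any of erlenmeyer_100, beaker, timer_b, bottle_w from where it was at the start of the episode above 0.015 m).
It also fails if it takes over 70 s, if anything falls off the work surface, if the arm or the gripper's body presses on something with over 40 N, if the wrist force passes 120 N, or if a joint passes its speed limit or range.

### The arm

A 6-joint arm with a two-finger parallel gripper is mounted at the origin on a cart in front of the work surface, level with it; the furniture and walls round the work are solid. World frame = base frame: x ahead of the robot, y to its left, z up, the work surface at z = 0. Lengths are in m, angles in rad, forces in N, time in s.
With the tool pointing down it reaches from about 0.325 to 0.85 m from the base axis. Payload 4.4 kg.
Tool frame: the origin (TCP) lies between the finger pads; the fingertips stand bot.tip_reach ahead of it and the grasp point (between the pads) lies 3 mm ahead of it (bot.tip_reach is the distance from the TCP to the fingertips, in m); z points along the fingers, y is the line along which they close (so a half turn about z gives the same grasp; the last joint's range is limited). The gripper opens to 94 mm and grips with 3 to 60 N. Pads are 16 mm wide; open, the fingers measure 119 mm over their backs; the gripper's body (75 mm by 177 mm) begins 78 mm behind the grasp point.
Start: joints at [1.071, 0.207, 1.542, -0, 1.393, -0.15], TCP at [0.197, 0.54, 0.227] pointing down, gripper open.
Joint ranges: [-2.73, 2.73], [-0.86, 2.22], [0.23, 2.46], [-1.11, 4.25], [0.08, 2.63], [-2.82, 2.82]. Speed limits (rad/s): [2.79, 2.79, 3.14, 3.14, 3.14, 3.14].

### API

Orientations are given as a unit quaternion [x, y, z, w].
In Python, from cell import bot gives the robot as it stands.
- The arm moves only by the shell command python3 -m jog 'ROWS' [FORCE]. ROWS is text: rows parted by semicolons, each of 5 numbers parted by spaces: the opening, from 0 (shut) to 1 (fully open), then the shift along the tool's x, y, z in m, then the turn about the tool's z in rad. A call has 1 to 8 rows; each row is the pose to reach, as a shift and turn from the pose commanded when the call began, along the tool's axes at that moment; what a row does not reach only later rows make up. A row lasts 1/10 s, in which the tool goes at most 50 mm and 8.59 degrees, less where a joint would pass 70% of its speed; a pose out of reach is approached as far as the arm can. A call with a gripper value outside its range is refused whole. The fingers move at their own pace and stop on an object; FORCE is the grip in N (left out, the last holds). Time passes only in rows, so rows that repeat a pose let the fingers close. It gives the time, the measured TCP pose, the force, the opening and the grip force at its end, in the units of the state.
- bot.get_obs(): the state, without advancing time (a new reading comes with each control period).
- bot.snapshot(name): name is "side" or "top"; returns (picture, depth): 400x640x3 uint8, red, green, blue; 400x640 float32, m along the optical axis (not along the pixel's ray), 0 where there is no reading.
- bot.camera_info(name): a dict with "fovy" (degrees; the focal length in pixels is half the picture's height over the tangent of half this angle, whatever the lens; pixels are square), "cx", "cy" (the principal point, pixels), "eye" and "attitude" of the camera in the world. Camera axes: x right, y up, looking along -z (the intrinsics and any distortion apply to the point x, -y, -z); pixel columns grow to the right and rows downward; lengths in m; the calibration is good to about 2 mm. A picture is of the moment at which its call begins. camera_info takes no time and is no camera call.
- bot.close_job(): hands the job in; it is judged then, once.
Trained networks look in the newest picture that a camera, given by its name, has taken for a name from the list of things; names that differ only in an ending like _2 or _b are one class to them, and where a whole thing is asked for, a point or a joint stands for the part that bears it (a point fixed in the world has none). Each returns a list of dicts, best first, with "conf" (0 to 1); they miss things now and then, are a little off and sometimes report something else, mostly with a low value. They report only what shows in the picture. A call takes as long as a camera call. They do not tell look-alikes from the thing itself.
- bot.regions_of(camera, label): "mask" (400x640 bool, what is visible of it) and "xy" ([column, row] as shares, 0 to 1, of the picture: columns of its width, rows of its height, amid what is visible of it).
- bot.place_of(camera, label): "xy" ([column, row] as shares, 0 to 1, of the picture: columns of its width, rows of its height: a listed point, or the origin of a listed thing).
The state is a dict: "time": time; "qpos": joint angles; "qd": joint speeds; "tau": joint torques, N m; "tcp_pos": TCP position; "eef_rot": TCP orientation; "contact_force": force on the tool from outside, world axes, zero at the start; "moment": the same for the moment, N m; "finger_gap": finger opening in m; "grip_force": force on a finger pad.
Only numpy, scipy, OpenCV 4.12 (cv2) and the standard library are available. Lean on these libraries where they do the work, as an engineer would, in place of code of your own. Each camera call takes 0.05 s, during which the arm holds its last target. There are 200 camera calls.

## Working session

There is one attempt and no reset: what is moved stays moved. The work goes in short steps, Python scripts to look and compute and a shell command to move; the robot and the scene stay as the last step left them, time stands still between calls to the robot, and variables do not carry over. Pictures are saved under pics/ and viewed, at most 10 in all, crops included, and the job is handed in when it is done.

```bash
mkdir -p pics; ls
cat > h.py <<'E'
import numpy as np, cv2
from cell import bot
from scipy.spatial.transform import Rotation as R
def cam(n):
    c=bot.camera_info(n); f=200/np.tan(np.radians(c['fovy'])/2)
    a=np.array(c['attitude']); M=R.from_quat(a).as_matrix() if a.size==4 else a.reshape(3,3)
    return c,f,M,np.array(c['eye'])
def ray(n,u,v):
    c,f,M,e=cam(n); return e, M@np.array([(u-c['cx'])/f,-(v-c['cy'])/f,-1.0])
def at_z(n,u,v,z):
    e,d=ray(n,u,v); return e+d*(z-e[2])/d[2]
def cloud(n,D,mask):
    c,f,M,e=cam(n); v,u=np.nonzero(mask&(D>0)); d=D[v,u]
    return e+(np.c_[(u-c['cx'])/f,-(v-c['cy'])/f,-np.ones(len(u))]*d[:,None])@M.T
E
python3 - <<'E'
from h import *
np.set_printoptions(precision=4,suppress=True)
print(bot.tip_reach,bot.get_obs())
for n in("top","side"):
    print(n,bot.camera_info(n))
    P,D=bot.snapshot(n); cv2.imwrite(f"pics/{n}0.png",P[:,:,::-1])
    for l in("vial","clamp","nest","wing_grip","vee_mean","pad","guard"):
        for r in bot.place_of(n,l)[:3]:
            print(l,round(r['conf'],2),np.array(r['xy'])*[640,400])
E
```

```text
pics
0.022 {'time': 0.0, 'qpos': array([ 1.0705,  0.2074,  1.5429, -0.    ,  1.3935, -0.1505]), 'qd': array([ 0.0004,  0.0017, -0.0008,  0.0013, -0.0003,  0.0016]), 'tau': array([  0.0001, -37.0882, -28.1417,   0.0699,   0.0362,  -0.0002]), 'tcp_pos': array([0.1967, 0.5395, 0.2263]), 'eef_rot': array([ 0.174 ,  0.9847, -0.0011, -0.0003]), 'contact_force': array([0.2352, 0.3079, 0.1228]), 'moment': array([-0.0232,  0.0416, -0.0584]), 'grip_force': 0.0, 'finger_gap': 0.09385942751244028}
top {'fovy': 52.16016571475253, 'cx': 334.482450969735, 'cy': 199.82886989390414, 'eye': array([ 0.3786, -0.0563,  1.4206]), 'attitude': array([-0.0403,  0.0496,  0.7147, -0.6965])}
vial 0.68 [264.384 245.   ]
vial 0.66 [256.128 211.8  ]
vial 0.53 [288.  246.4]
clamp 0.55 [383.488 210.68 ]
clamp 0.41 [366.784 216.92 ]
clamp 0.35 [406.08 206.2 ]
nest 0.74 [375.104 213.8  ]
wing_grip 0.58 [408.896 203.6  ]
wing_grip 0.47 [386.176 210.48 ]
vee_mean 0.56 [369.92 212.8 ]
pad 0.57 [380.8 213.8]
pad 0.37 [404.416 204.48 ]
guard 0.66 [389.504 212.6  ]
side {'fovy': 44.46958974205022, 'cx': 324.8357438907852, 'cy': 196.34788110666702, 'eye': array([0.0677, 1.3319, 0.6694]), 'attitude': array([-0.1008,  0.5544,  0.8164, -0.1264])}
vial 0.87 [342.4  260.32]
vial 0.7 [357.504 247.4  ]
vial 0.68 [304.128 263.48 ]
clamp 0.56 [352.896 199.92 ]
nest 0.98 [351.104 208.48 ]
wing_grip 0.46 [353.792 177.   ]
vee_mean 0.65 [347.52 205.12]
vee_mean 0.54 [310.784 187.2  ]
pad 0.62 [351.424 199.   ]
pad 0.31 [388.416 177.92 ]
guard 0.65 [354.88 202.6 ]
```

Run:
```python
import cv2
a=cv2.imread("pics/top0.png")[130:310,200:460];cv2.imwrite("pics/topc.png",cv2.resize(a,(780,540),interpolation=cv2.INTER_CUBIC))
a=cv2.imread("pics/side0.png")[130:310,220:480];cv2.imwrite("pics/sidec.png",cv2.resize(a,(780,540),interpolation=cv2.INTER_CUBIC))
```

```text
(no output)
```

View pics/topc.png

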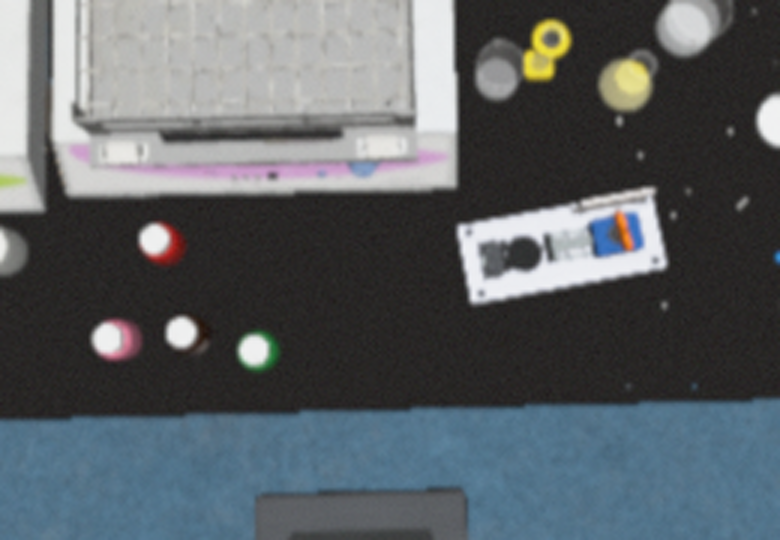

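View pics/sidec.png

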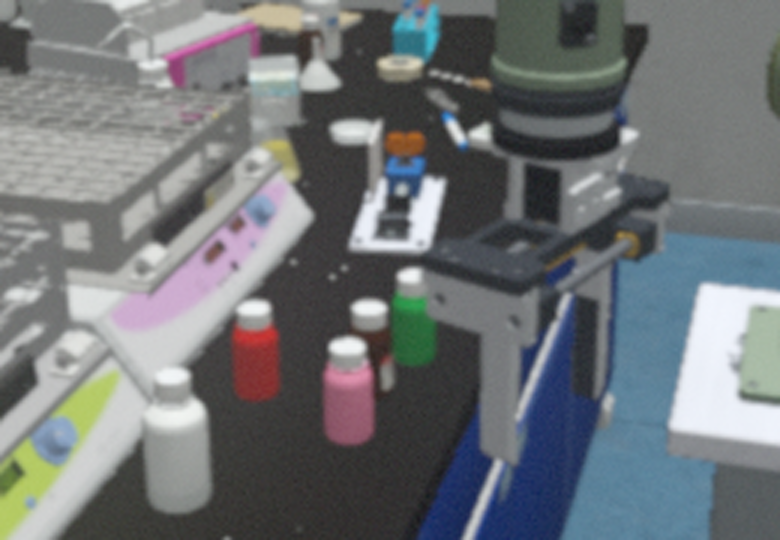

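View pics/side0.png

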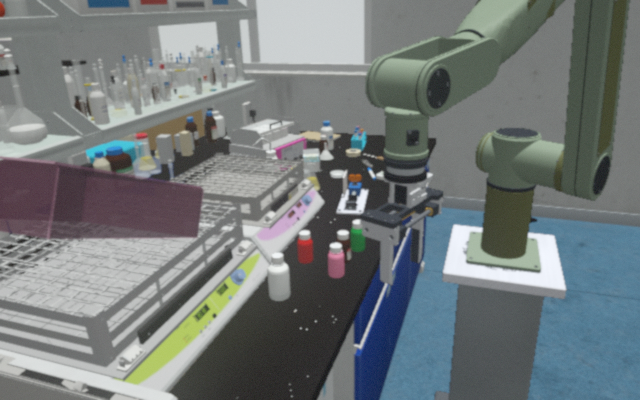

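View pics/top0.png

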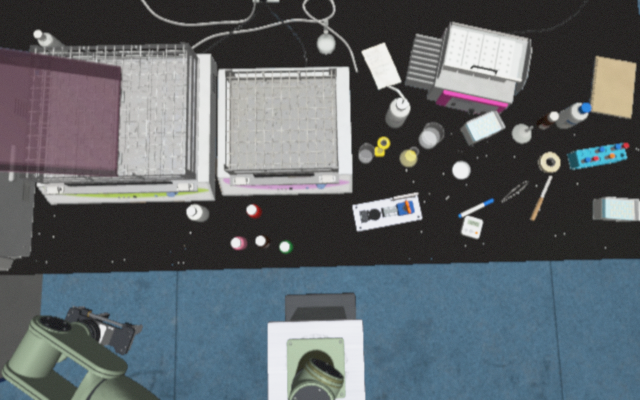

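The top view shows the amber vial near (262,242), between pink (238,243), green (285,246) and red (253,211). The clamp is at about (388,212), with the vee at its left, the knob at (408,207) and the guard on the far side. The side view shows amber at (343,240), partly behind pink.

Run:
```python
from h import *
np.set_printoptions(precision=4,suppress=True)
P,D=bot.snapshot("top")
for l in ("vial","clamp","nest","wing_grip","guard"):
    for r in bot.regions_of("top",l)[:6]:
        m=r['mask']; C=cloud("top",D,m)
        print(l,round(r['conf'],2),np.array(r['xy'])*[640,400],m.sum(),P[m].mean(0).round(),np.median(C,0),C[:,2].max())
for u,v,z in((262,242,.087),(256,211.8,.0),(264.4,245,0),(375.1,213.8,.008),(408.9,203.6,.072),(388,212.6,0)): print(u,v,at_z("top",u,v,z))
# plate: white pixels rect
g=P.min(2)>130; g[:, :345]=0; g[:,430:]=0; g[:185]=0; g[240:]=0
n,lab,st,ce=cv2.connectedComponentsWithStats(g.astype(np.uint8))
k=1+st[1:,4].argmax(); C=cloud("top",D,lab==k); print("plate z",np.percentile(C[:,2],[5,25,50,75,95]))
vv,uu=np.nonzero(lab==k); Q=np.array([at_z("top",u,v,.008) for u,v in zip(uu,vv)])
sel=C[:,2]<.03 if len(C)==len(Q) else slice(None); Q=Q[sel]
(c,s,a)=cv2.minAreaRect(Q[:,:2].astype(np.float32)*1000);print("rect",c,s,a)
print(cv2.boxPoints((c,s,a)))
# orange, blue, amber cap
hsv=cv2.cvtColor(P,cv2.COLOR_RGB2HSV)
o=(hsv[...,0]<14)&(hsv[...,1]>150)&(hsv[...,2]>120); o[:,:395]=0;o[:,425:]=0;o[:190]=0;o[225:]=0
v,u=np.nonzero(o);C=cloud("top",D,o);print("orange",len(u),u.mean(),v.mean(),np.median(C,0),at_z("top",u.mean(),v.mean(),.085))
b=(hsv[...,0]>95)&(hsv[...,0]<125)&(hsv[...,1]>120); b[:,:390]=0;b[:,425:]=0;b[:190]=0;b[225:]=0
v,u=np.nonzero(b);print("blue",len(u),at_z("top",u.mean(),v.mean(),.045))
w=P.min(2)>150; w[:,:253]=0;w[:,271:]=0;w[:232]=0;w[253:]=0
v,u=np.nonzero(w);C=cloud("top",D,w);print("cap",len(u),u.mean(),v.mean(),np.median(C,0),at_z("top",u.mean(),v.mean(),.087))
# sanity depth of table near clamp
m=np.zeros(D.shape,bool);m[235:245,360:400]=1;print("table",np.median(cloud("top",D,m),0))
```

```text
vial 0.64 [263.104 242.08 ] 159 [143. 138. 136.] [0.4238 0.1623 0.072 ] 0.09254925572293571
vial 0.54 [240.192 240.6  ] 157 [193. 162. 170.] [0.4192 0.24   0.0724] 0.09337428803947478
vial 0.52 [288.832 246.08 ] 125 [162. 186. 167.] [0.402  0.0848 0.0835] 0.0933936413016554
vial 0.5 [253.568 210.4  ] 174 [172. 127. 126.] [0.5219 0.1916 0.0675] 0.09448254406926182
clamp 0.88 [386.432 207.6  ] 1628 [188. 190. 199.] [ 0.5131 -0.2673  0.01  ] 0.09561007625449403
nest 0.75 [387.968 211.52 ] 1605 [188. 190. 199.] [ 0.5133 -0.2641  0.0101] 0.09375826163877932
guard 0.41 [397.696 199.92 ] 26 [179. 175. 174.] [ 0.5532 -0.2845  0.068 ] 0.09173655363782052
262 242 [0.4171 0.1622 0.087 ]
256 211.8 [0.5249 0.1969 0.    ]
264.4 245 [0.4091 0.1683 0.    ]
375.1 213.8 [ 0.5066 -0.2173  0.008 ]
408.9 203.6 [ 0.532 -0.324  0.072]
388 212.6 [ 0.5104 -0.2635  0.    ]
plate z [0.0017 0.0065 0.0091 0.0123 0.0508]
rect (513.7767333984375, -258.3505554199219) (95.58871459960938, 234.11598205566406) 9.099123001098633
[[ 448.0719 -150.3239]
 [ 485.0957 -381.4939]
 [ 579.4816 -366.3772]
 [ 542.4578 -135.2072]]
orange 15 407.2 206.8 [ 0.5215 -0.3176  0.081 ] [ 0.5201 -0.3153  0.085 ]
blue 98 [ 0.5194 -0.3097  0.045 ]
cap 76 260.0 240.3815789473684 [0.4233 0.1685 0.0873] [0.4225 0.1687 0.087 ]
table [ 0.4177 -0.2297  0.0005]
```

Run:
```python
from h import *
np.set_printoptions(precision=4,suppress=True)
from scipy.ndimage import map_coordinates
G=[];
for i in range(5):
    P,D=bot.snapshot("top"); G.append(P.astype(float))
A=np.mean(G,0); np.save("avg.npy",A); g=A.min(2)
c,f,M,e=cam("top")
def proj(X):
    q=(np.atleast_2d(X)-e)@M; return np.c_[c['cx']+f*q[:,0]/-q[:,2], c['cy']-f*q[:,1]/-q[:,2]]
x0,y0,yaw=.5138,-.2584,.159
s=np.linspace(-.016,.016,65)
for it in range(4):
    ex=np.array([np.cos(yaw),np.sin(yaw)]);ey=np.array([-ex[1],ex[0]])
    rows=[];b=[];res={}
    def edge(name,lps,n,signs):
        out=[]
        for lp in lps:
            pts=np.array([np.r_[np.array([x0,y0])+ex*(lp[0]+n[0]*t)+ey*(lp[1]+n[1]*t),.008 ] for t in s])
            uv=proj(pts); pr=map_coordinates(g,[uv[:,1],uv[:,0]],order=1)
            hi,lo=np.median(pr[:20]),np.median(pr[-14:])
            k=np.nonzero((pr[:-1]>(hi+lo)/2)&(pr[1:]<=(hi+lo)/2))[0]
            if len(k) and hi-lo>60: out.append((lp,s[k[0]]))
        for lp,t in out:
            # residual t = n·(dx,dy) + dyaw*(n·perp(lp))
            rows.append([n[0],n[1],n[0]*-lp[1]+n[1]*lp[0]]);b.append(t)
        res[name]=(len(out),np.mean([t for _,t in out])*1000 if out else None,np.std([t for _,t in out])*1000)
    edge("near",[(-.045,y) for y in np.linspace(-.1,.1,41)],(-1,0),0)
    edge("far",[(.045,y) for y in np.linspace(.0,.1,21)],(1,0),0)
    edge("left",[(x,.115) for x in np.linspace(-.038,.038,20)],(0,1),0)
    edge("right",[(x,-.115) for x in np.linspace(-.038,.025,20)],(0,-1),0)
    d=np.linalg.lstsq(np.array(rows),np.array(b),rcond=None)[0]
    dxy=ex*d[0]+ey*d[1]; x0+=dxy[0];y0+=dxy[1];yaw+=d[2]; print(res,d*1000)
ex=np.array([np.cos(yaw),np.sin(yaw)]);ey=np.array([-ex[1],ex[0]])
print("clamp",x0,y0,yaw,"nest",np.r_[x0,y0]+.045*ey,"knob",np.r_[x0,y0]-.06*ey)
# orange weighted centroid at wing top 0.085
w=np.clip(A[...,0]-A[...,2]-40,0,None); w[:,:398]=0;w[:,418:]=0;w[:192]=0;w[222:]=0
v,u=np.mgrid[:400,:640]
print("orange",at_z("top",(w*u).sum()/w.sum(),(w*v).sum()/w.sum(),.083),w.sum())
pu,pv=np.nonzero(w>40)[::-1]; X=np.array([at_z("top",a,b_,.083)[:2] for a,b_ in zip(pu,pv)]);X-=X.mean(0);print("wing dir",np.linalg.svd(X)[2][0],len(X))
# cap
w=np.clip(g-90,0,None); w[:,:250]=0;w[:,273:]=0;w[:230]=0;w[254:]=0
print("cap",at_z("top",(w*u).sum()/w.sum(),(w*v).sum()/w.sum(),.087),"area mm2",(w/w.max()).sum()*(1.33/f*1000)**2)
# pad/vee dark profile along axis
for z in(.008,.036):
    L=np.arange(-.02,.1,.003);pts=np.array([np.r_[np.r_[x0,y0]+ey*t,z] for t in L]);uv=proj(pts)
    print(z,[(int(round(t*1000)),int(k)) for t,k in zip(L,map_coordinates(g,[uv[:,1],uv[:,0]],order=1))])
```

```text
{'near': (41, np.float64(2.670731707317073), np.float64(0.46341463414634076)), 'far': (21, np.float64(0.19047619047619063), np.float64(0.361089306859598)), 'left': (20, np.float64(1.525000000000001), np.float64(0.5356071321407134)), 'right': (20, np.float64(0.8000000000000007), np.float64(0.40000000000000036))} [-1.8405  0.3358 -8.2032]
{'near': (41, np.float64(0.8414634146341471), np.float64(0.7194088392074456)), 'far': (21, np.float64(1.6190476190476204), np.float64(0.4338301704354429)), 'left': (20, np.float64(1.1500000000000008), np.float64(0.526782687642637)), 'right': (20, np.float64(1.2500000000000009), np.float64(0.51234753829798))} [ 0.0081 -0.0469  0.9536]
{'near': (41, np.float64(0.8780487804878057), np.float64(0.6787765878085733)), 'far': (21, np.float64(1.666666666666668), np.float64(0.3883215816738117)), 'left': (20, np.float64(1.2750000000000008), np.float64(0.5804093383121947)), 'right': (20, np.float64(1.200000000000001), np.float64(0.5338539126015656))} [-0.0201  0.0367 -0.2316]
{'near': (41, np.float64(0.8658536585365861), np.float64(0.6898602743283395)), 'far': (2
[... 645 characters left out ...]
, 125), (22, 140), (25, 106), (28, 62), (31, 50), (34, 49), (37, 49), (40, 49), (43, 48), (46, 49), (49, 50), (52, 50), (55, 49), (58, 49), (61, 55), (64, 66), (67, 78), (70, 79), (73, 86), (76, 90), (79, 91), (82, 90), (85, 92), (88, 106), (91, 145), (94, 175), (97, 208)]
0.036 [(-20, 176), (-17, 177), (-14, 178), (-11, 176), (-8, 175), (-5, 175), (-2, 176), (1, 177), (4, 177), (7, 175), (10, 172), (13, 154), (16, 112), (19, 87), (22, 105), (25, 137), (28, 116), (31, 73), (34, 53), (37, 48), (40, 49), (43, 49), (46, 49), (49, 49), (52, 50), (55, 50), (58, 49), (61, 50), (64, 58), (67, 74), (70, 88), (73, 81), (76, 87), (79, 90), (82, 91), (85, 90), (88, 94), (91, 114), (94, 153), (97, 178)]
```

```bash
cat > goal.py <<'E'
import sys
from h import *
x,y,z,yy=map(float,sys.argv[1:5]); o=bot.get_obs(); M=R.from_quat(o['eef_rot']).as_matrix()
d=M.T@(np.array([x,y,z])-o['tcp_pos']); cur=np.arctan2(M[1,1],M[0,1])
t=(cur-yy+np.pi)%(2*np.pi)-np.pi
print("shift",d.round(4),"turn",round(t,3),"alt",round(t-np.sign(t)*np.pi,3),"now",o['tcp_pos'].round(4),round(cur,4),"t",o['time'],"F",o['contact_force'].round(2),o['moment'].round(3),"tilt",M[:,2].round(4))
E
python3 goal.py .4226 .1692 .19 .152
```

```text
shift [-0.339  -0.2712  0.0374] turn 1.069 alt -2.073 now [0.1971 0.5402 0.2274] 1.221 t 1.35 F [ 0.12 -0.25 -0.35] [-0.015  0.004  0.003] tilt [-0. -0. -1.]
```

```bash
python3 -m jog '1 -0.04 -0.03 0 0.15; 1 -0.08 -0.06 0.01 0.3; 1 -0.12 -0.09 0.02 0.45; 1 -0.16 -0.125 0.025 0.6; 1 -0.2 -0.16 0.03 0.75; 1 -0.24 -0.19 0.037 0.9; 1 -0.28 -0.22 0.037 1.05; 1 -0.31 -0.25 0.037 1.069' 20; python3 goal.py .4226 .1692 .19 .152
```

```text
time: 2.15
tcp_pos: [0.403, 0.1987, 0.1906]
eef_rot: [0.652, 0.758, 0.0, 0.0]
contact_force: [1.3, 0.3, -0.0]
finger_gap: 0.0941
grip_force: 0.0
shift [-0.0321  0.015   0.0006] turn -0.003 alt 3.139 now [0.403  0.1987 0.1906] 0.1492 t 2.15 F [ 1.27  0.33 -0.  ] [-0.059 -0.002  0.033] tilt [ 1.e-03  4.e-04 -1.e+00]
```

```bash
python3 -m jog '1 -0.031 0.015 0 0;1 -0.031 0.015 0 0;1 -0.031 0.015 0 0'; python3 goal.py .4226 .1692 .059 .152
```

```text
time: 2.45
tcp_pos: [0.4217, 0.1716, 0.1905]
eef_rot: [0.652, 0.758, 0.0, -0.0]
contact_force: [0.1, 0.3, -0.5]
finger_gap: 0.0938
grip_force: 0.0
shift [-0.0026  0.0006  0.1315] turn -0.002 alt 3.139 now [0.4217 0.1716 0.1905] 0.1498 t 2.45 F [ 0.05  0.34 -0.54] [-0.043  0.068 -0.013] tilt [-2.e-04  6.e-04 -1.e+00]
```

```bash
python3 -m jog '1 -0.0025 0.0005 0.04 0;1 -0.0025 0.0005 0.085 0;1 -0.0025 0.0005 0.115 0;1 -0.0025 0.0005 0.131 0;1 -0.0025 0.0005 0.131 0;1 -0.0025 0.0005 0.131 0' 20; python3 goal.py .4226 .1692 .059 .152
python3 -m jog '0.3 0 0 0 0;0.3 0 0 0 0;0.3 0 0 0 0;0.3 0 0 0 0;0.3 0 0 0 0;0.3 0 0 0 0' 20;python3 goal.py .4226 .1692 .059 .152
```

```text
time: 3.05
tcp_pos: [0.422, 0.1707, 0.0597]
eef_rot: [0.651, 0.759, 0.0, -0.0]
contact_force: [-0.2, -0.1, 0.3]
finger_gap: 0.094
grip_force: 0.0
shift [-0.0016  0.0004  0.0007] turn 0.002 alt -3.14 now [0.422  0.1707 0.0597] 0.1539 t 3.05 F [-0.24 -0.13  0.27] [-0.038  0.055 -0.022] tilt [-2.e-04  2.e-04 -1.e+00]
time: 3.65
tcp_pos: [0.4224, 0.1696, 0.0596]
eef_rot: [0.651, 0.759, 0.0, 0.0]
contact_force: [0.4, -0.0, -0.2]
finger_gap: 0.0498
grip_force: 0.0
shift [-0.0004  0.0001  0.0006] turn -0.0 alt 3.141 now [0.4224 0.1696 0.0596] 0.1518 t 3.65 F [ 0.35 -0.02 -0.22] [-0.029  0.09  -0.016] tilt [ 2.e-04  1.e-04 -1.e+00]
```

```bash
python3 -m jog '0 0 0 0 0;0 0 0 0 0;0 0 0 0 0;0 0 0 0 0;0 0 0 -0.03 0; 0 0 0 -0.075 0;0 0 0 -0.12 0;0 0 0 -0.12 0' 20; python3 goal.py .5051 -.2139 .18 .152; python3 -c "
from h import *
P,D=bot.snapshot('side');cv2.imwrite('pics/s1.png',cv2.resize(P[130:310,240:440,::-1],(800,600)) if 0 else cv2.resize(P[130:280,260:460,::-1],(800,600),interpolation=2))"
```

```text
time: 4.45
tcp_pos: [0.4273, 0.1707, 0.1862]
eef_rot: [0.651, 0.759, 0.006, 0.004]
contact_force: [0.7, 0.1, 0.3]
finger_gap: 0.0417
grip_force: 20.0
shift [-0.392   0.0185  0.0062] turn 0.0 alt -3.141 now [0.4273 0.1707 0.1862] 0.1521 t 4.45 F [0.71 0.09 0.27] [-0.083  0.026 -0.014] tilt [ 0.0139  0.0028 -0.9999]
```

View pics/s1.png

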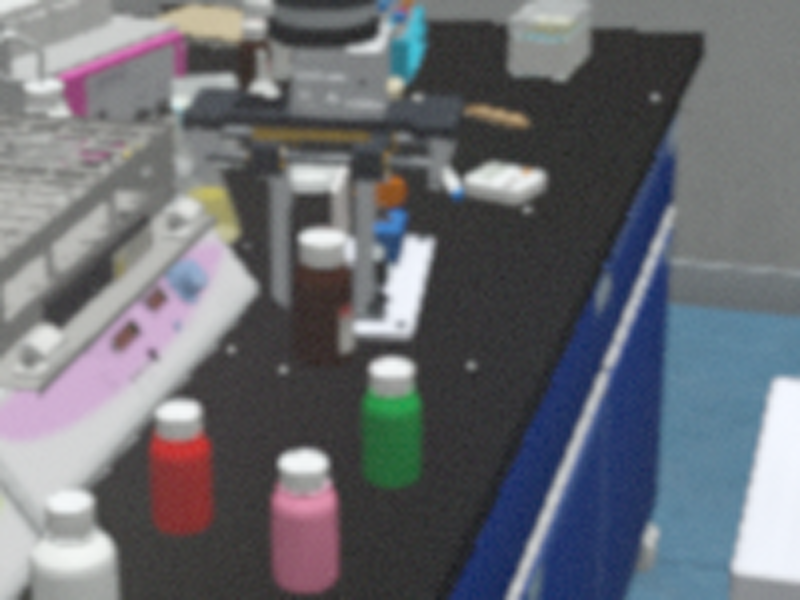

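The side view shows the amber vial hanging upright between the fingers, crop (322,290). The others have not moved.

```bash
python3 -m jog '0 -0.04 0.002 0 0;0 -0.085 0.004 0 0;0 -0.13 0.006 0 0;0 -0.18 0.009 0 0;0 -0.23 0.011 0 0;0 -0.28 0.014 0 0;0 -0.33 0.016 0 0;0 -0.37 0.018 0 0' 20;  python3 -m jog '0 -0.01 0 0 0;0 -0.01 0 0 0;0 -0.01 0 0 0;0 -0.01 0 0 0' 20; python3 goal.py .5051 -.2139 .1 .152
```

```text
time: 5.3
tcp_pos: [0.495, -0.1955, 0.1771]
eef_rot: [0.652, 0.758, -0.0, -0.002]
contact_force: [0.1, 0.5, -0.8]
finger_gap: 0.0417
grip_force: 20.0
time: 5.7
tcp_pos: [0.4971, -0.2013, 0.1786]
eef_rot: [0.651, 0.759, 0.0, -0.001]
contact_force: [0.1, 0.3, -0.6]
finger_gap: 0.0416
grip_force: 20.0
shift [-0.0138  0.0061  0.0786] turn 0.002 alt -3.14 now [ 0.4971 -0.2013  0.1786] 0.1538 t 5.7 F [ 0.08  0.34 -0.64] [-0.068  0.025 -0.02 ] tilt [-0.0015  0.0014 -1.    ]
```

```bash
python3 -m jog '0 -0.014 0.006 0.03 0;0 -0.014 0.006 0.068 0;0 -0.014 0.006 0.068 0;0 -0.014 0.006 0.068 0;0 -0.014 0.006 0.068 0' 20; python3 goal.py .5051 -.2139 .0676 .152; python3 -c "
from h import *
P,D=bot.snapshot('side');cv2.imwrite('pics/s2.png',cv2.resize(P[160:240,305:405,::-1],(800,600),interpolation=2))
np.set_printoptions(suppress=True)
for l in('vial','nest'):
  for r in bot.place_of('side',l)[:2]: print(l,r['conf'],np.array(r['xy'])*[640,400])
"
```

```text
time: 6.2
tcp_pos: [0.507, -0.2161, 0.1135]
eef_rot: [0.651, 0.759, 0.0, 0.002]
contact_force: [0.8, -0.7, -0.2]
finger_gap: 0.042
grip_force: 20.0
shift [ 0.0025 -0.0016  0.0458] turn 0.001 alt -3.14 now [ 0.507  -0.2161  0.1135] 0.1533 t 6.2 F [ 0.85 -0.71 -0.15] [-0.027  0.042  0.015] tilt [ 0.0027 -0.0016 -1.    ]
vial 0.91 [306.88 262.4 ]
vial 0.73 [335.424 274.68 ]
nest 0.61 [348.928 204.68 ]
```

View pics/s2.png

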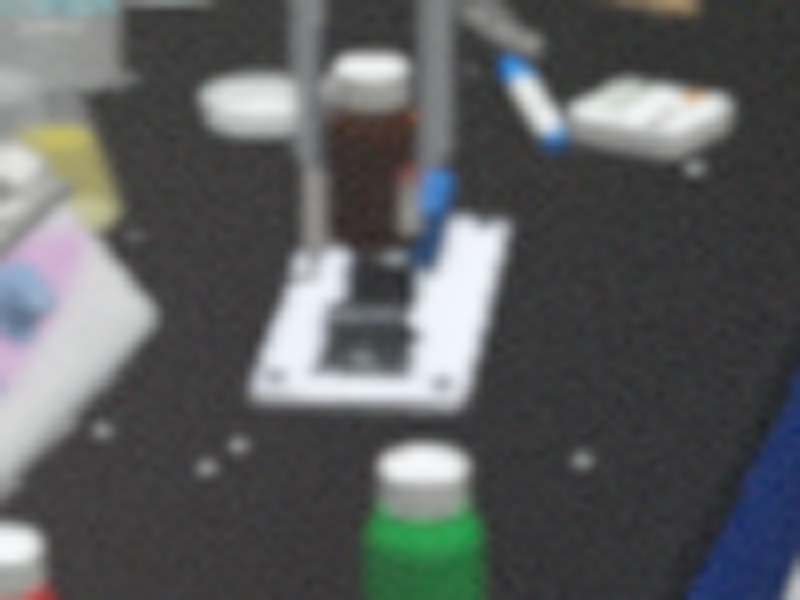

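The vial hangs above the clamp between vee (crop (370,345)) and housing, its base at about (375,240). Next I settle the arm and lower it while feeling for contact.

```bash
python3 -m jog '0 0 0 0.005 0;0 0 0 0.01 0;0 0 0 0.01 0;0 0 0 0.01 0' 20; python3 goal.py .5051 -.2139 .0676 .152
```

```text
time: 6.75
tcp_pos: [0.5054, -0.2161, 0.101]
eef_rot: [0.651, 0.759, -0.0, -0.0]
contact_force: [0.5, 0.4, 0.1]
finger_gap: 0.0415
grip_force: 20.0
shift [0.0022 0.     0.0334] turn -0.0 alt 3.141 now [ 0.5054 -0.2161  0.101 ] 0.1519 t 6.75 F [0.48 0.36 0.07] [-0.087  0.076 -0.009] tilt [-8.e-04  5.e-04 -1.e+00]
```

```bash
python3 -m jog '0 0.002 0 0 0;0 0.002 0 0 0;0 0.002 0 0.004 0;0 0.002 0 0.008 0;0 0.002 0 0.012 0;0 0.002 0 0.012 0;0 0.002 0 0.012 0' 20; python3 goal.py .5051 -.2139 .0676 .152
```

```text
time: 7.45
tcp_pos: [0.5052, -0.2141, 0.0891]
eef_rot: [0.651, 0.759, -0.0, -0.0]
contact_force: [-0.4, -0.6, -1.1]
finger_gap: 0.0417
grip_force: 20.0
shift [ 0.0002 -0.0001  0.0215] turn -0.0 alt 3.142 now [ 0.5052 -0.2141  0.0891] 0.152 t 7.45 F [-0.38 -0.62 -1.06] [-0.08   0.087  0.016] tilt [-6.e-04  3.e-04 -1.e+00]
```

```bash
python3 -m jog '0 0 0 0.005 0;0 0 0 0.01 0;0 0 0 0.015 0;0 0 0 0.015 0;0 0 0 0.015 0' 20; python3 goal.py .5051 -.2139 .0676 .152
```

```text
time: 7.95
tcp_pos: [0.5053, -0.2141, 0.0741]
eef_rot: [0.651, 0.759, -0.0, -0.0]
contact_force: [-0.3, -0.7, -1.8]
finger_gap: 0.0413
grip_force: 20.0
shift [ 0.0002 -0.0001  0.0065] turn 0.0 alt -3.142 now [ 0.5053 -0.2141  0.0741] 0.152 t 7.95 F [-0.31 -0.7  -1.81] [-0.046  0.053 -0.056] tilt [-5.e-04  3.e-04 -1.e+00]
```

```bash
python3 -m jog '0 0 0 0.003 0;0 0 0 0.0055 0;0 0 0 0.006 0;0 0 0 0.006 0' 20; python3 goal.py .5051 -.2139 .0676 .152
```

```text
time: 8.35
tcp_pos: [0.5053, -0.2141, 0.0683]
eef_rot: [0.651, 0.759, -0.0, -0.0]
contact_force: [0.8, 0.2, 0.2]
finger_gap: 0.0418
grip_force: 20.0
shift [ 0.0003 -0.0002  0.0007] turn -0.0 alt 3.142 now [ 0.5053 -0.2141  0.0683] 0.152 t 8.35 F [0.81 0.18 0.15] [-0.069  0.054  0.013] tilt [-3.e-04  2.e-04 -1.e+00]
```

```bash
python3 -m jog '0 0 0 0.0005 0;0.5 0 0 0.0005 0;0.6 0 0 0.0005 0;0.7 0 0 0.0005 0;0.7 0 0 0.0005 0;0.7 0 0 0.0005 0;0.7 0 0 0.0005 0' 20;python3 -m jog '0.7 0 0 -0.02 0;0.7 0 0 -0.06 0;0.7 0 0 -0.1 0;0.7 0 0 -0.12 0;0.7 0 0 -0.12 0' 40; python3 goal.py .521 -.3172 .17 -1.419
```

```text
time: 9.05
tcp_pos: [0.5055, -0.2142, 0.068]
eef_rot: [0.651, 0.759, 0.0, 0.0]
contact_force: [0.3, -0.5, 0.2]
finger_gap: 0.066
grip_force: 0.0
time: 9.55
tcp_pos: [0.5079, -0.2157, 0.1922]
eef_rot: [0.651, 0.759, 0.001, 0.004]
contact_force: [-0.3, -0.0, 0.3]
finger_gap: 0.0659
grip_force: 0.0
shift [-0.1022 -0.0026  0.0228] turn 1.571 alt -1.57 now [ 0.5079 -0.2157  0.1922] 0.1521 t 9.55 F [-0.3  -0.01  0.34] [-0.086  0.03   0.044] tilt [ 0.0074 -0.0046 -1.    ]
```

```bash
python3 -m jog '0.7 0 0 0 0.15;0.7 -0.02 0 0 0.3;0.7 -0.04 0 0 0.45;0.7 -0.06 0 0 0.6;0.7 -0.08 0 0 0.75;0.7 -0.1 -0.0025 0 0.9;0.7 -0.1 -0.0025 0 1.05;0.7 -0.1 -0.0025 0 1.2' 40;python3 -m jog '0.5 0 0 0 0.15;0.5 0 0 0 0.3;0.5 0 0 0 0.371;0.5 0 0 0 0.371;0.5 0 0 0 0.371' 40; python3 goal.py .521 -.3172 .075 -1.419
python3 - <<'E'
from h import *
P,D=bot.snapshot('side');cv2.imwrite('pics/s3.png',cv2.resize(P[160:240,305:405,::-1],(800,600),interpolation=2))
E
```

```text
time: 10.35
tcp_pos: [0.5169, -0.3134, 0.1852]
eef_rot: [0.967, 0.255, -0.001, -0.002]
contact_force: [1.0, 0.1, -0.9]
finger_gap: 0.0658
grip_force: 0.0
time: 10.85
tcp_pos: [0.5174, -0.3129, 0.1863]
eef_rot: [0.997, 0.077, -0.001, -0.001]
contact_force: [0.1, 0.2, -0.2]
finger_gap: 0.0469
grip_force: 0.0
shift [0.0031 0.005  0.1112] turn 0.002 alt -3.14 now [ 0.5174 -0.3129  0.1863] -1.4175 t 10.85 F [ 0.08  0.22 -0.22] [-0.036  0.173  0.02 ] tilt [-0.0021  0.0017 -1.    ]
```

View pics/s3.png

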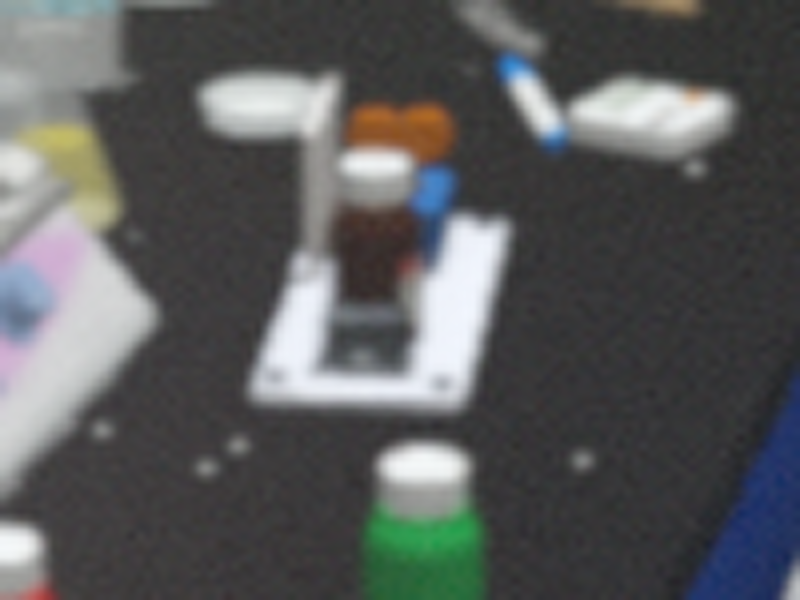

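The vial stands upright behind the vee (crop (378,240)), and the knob wings are clear at (400,133). Next I settle above the knob.

```bash
python3 -m jog '0.5 0.003 0.005 0.03 0;0.5 0.003 0.005 0.06 0;0.5 0.003 0.005 0.06 0;0.5 0.003 0.005 0.06 0;0.5 0.003 0.005 0.06 0;0.5 0.003 0.005 0.06 0' 40; python3 goal.py .521 -.3174 .075 -1.419
```

```text
time: 11.5
tcp_pos: [0.523, -0.3188, 0.1301]
eef_rot: [0.997, 0.076, 0.001, 0.001]
contact_force: [-0.2, -1.2, 0.6]
finger_gap: 0.0468
grip_force: 0.0
shift [-0.0019 -0.0018  0.0551] turn 0.0 alt -3.141 now [ 0.523  -0.3188  0.1301] -1.4187 t 11.5 F [-0.18 -1.22  0.61] [-0.035  0.175  0.059] tilt [ 0.0029 -0.0024 -1.    ]
```

```bash
python3 -m jog '0.5 0 0 0 0;0.5 0 0 0 0;0.5 0 0 0 0;0.5 0 0 0 0' 40; python3 goal.py .521 -.3174 .075 -1.419
```

```text
time: 11.9
tcp_pos: [0.5219, -0.318, 0.1281]
eef_rot: [0.997, 0.076, 0.0, 0.0]
contact_force: [-1.0, 0.5, -1.5]
finger_gap: 0.0472
grip_force: 0.0
shift [-0.0008 -0.0007  0.0531] turn -0.0 alt 3.142 now [ 0.5219 -0.318   0.1281] -1.419 t 11.9 F [-0.95  0.53 -1.47] [-0.043  0.155 -0.008] tilt [ 2.e-04 -2.e-04 -1.e+00]
```

```bash
python3 -m jog '0.5 -0.0008 -0.0007 0.025 0;0.5 -0.0008 -0.0007 0.045 0;0.5 -0.0008 -0.0007 0.053 0;0.5 -0.0008 -0.0007 0.053 0;0.5 -0.0008 -0.0007 0.053 0;0.25 -0.0008 -0.0007 0.053 0;0.2 -0.0008 -0.0007 0.053 0;0.2 -0.0008 -0.0007 0.053 0' 5;  python3 goal.py .521 -.3174 .075 -1.419; python3 -m jog '0 0 0 0 0;0 0 0 0 0;0 0 0 0 0;0 0 0 0 0' 5;  python3 goal.py .521 -.3174 .075 -1.419
```

```text
time: 12.7
tcp_pos: [0.5214, -0.3177, 0.0758]
eef_rot: [0.997, 0.076, 0.001, 0.001]
contact_force: [-0.4, -0.5, 0.2]
finger_gap: 0.0262
grip_force: 0.0
shift [-0.0003 -0.0004  0.0008] turn 0.0 alt -3.142 now [ 0.5214 -0.3177  0.0758] -1.419 t 12.7 F [-0.36 -0.46  0.25] [-0.006  0.168  0.013] tilt [ 0.0012 -0.001  -1.    ]
time: 13.1
tcp_pos: [0.5212, -0.3178, 0.0753]
eef_rot: [0.997, 0.076, 0.0, 0.0]
contact_force: [0.3, -0.4, 0.7]
finger_gap: 0.0157
grip_force: 5.0
shift [-0.0001 -0.0004  0.0003] turn 0.0 alt -3.142 now [ 0.5212 -0.3178  0.0753] -1.419 t 13.1 F [ 0.29 -0.45  0.67] [-0.29   0.15  -0.035] tilt [ 6.e-04 -9.e-04 -1.e+00]
```

```bash
python3 -m jog '0 0 0 0 0;0 0 0 0 0;0 0 0 0 0;0 0 0 0 0' 10;  python3 goal.py .521 -.3174 .075 -1.419; python3 -c "
from h import *
P,D=bot.snapshot('side');cv2.imwrite('pics/s4.png',cv2.resize(P[150:225,310:410,::-1],(800,600),interpolation=2))"
```

```text
time: 13.5
tcp_pos: [0.5212, -0.3178, 0.0753]
eef_rot: [0.997, 0.076, 0.0, 0.0]
contact_force: [-0.4, -2.0, 2.6]
finger_gap: 0.0158
grip_force: 10.0
shift [-0.0001 -0.0004  0.0003] turn 0.0 alt -3.142 now [ 0.5212 -0.3178  0.0753] -1.419 t 13.5 F [-0.35 -1.99  2.62] [-0.397  0.145  0.023] tilt [ 6.e-04 -9.e-04 -1.e+00]
```

View pics/s4.png

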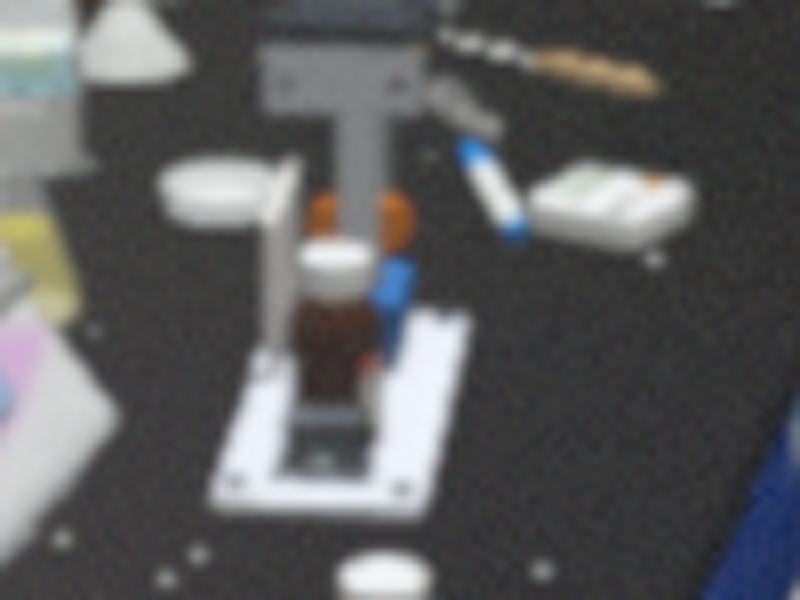

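The fingers are centred over the wings, with the knob at (360,215). But the 15.8 mm gap is too wide for the 8 mm wings. Either the tips sit on a hub below the wings or the wings are askew, so I open, look at the wings and retry higher.

```bash
python3 -m jog '0.4 0 0 0 0;0.4 0 0 0 0;0.4 0 0 0 0;0.4 0 0 -0.008 0;0.4 0 0 -0.008 0;0.4 0 0 -0.008 0' 10;  python3 goal.py .521 -.3174 .075 -1.419;python3 -m jog '0 0 0 0 0;0 0 0 0 0;0 0 0 0 0;0 0 0 0 0;0 0 0 0 0' 10;  python3 goal.py .521 -.3174 .075 -1.419
```

```text
time: 14.15
tcp_pos: [0.5213, -0.3175, 0.0836]
eef_rot: [0.997, 0.076, 0.0, 0.0]
contact_force: [0.7, 0.1, -0.8]
finger_gap: 0.0377
grip_force: 0.0
shift [-0.0003 -0.0002  0.0086] turn 0.0 alt -3.142 now [ 0.5213 -0.3175  0.0836] -1.4189 t 14.15 F [ 0.72  0.08 -0.78] [-0.008  0.147  0.055] tilt [ 9.e-04 -6.e-04 -1.e+00]
time: 14.65
tcp_pos: [0.521, -0.3179, 0.0829]
eef_rot: [0.997, 0.076, 0.0, 0.001]
contact_force: [0.2, -1.7, -1.4]
finger_gap: 0.0091
grip_force: 10.0
shift [ 0.0001 -0.0005  0.0079] turn 0.0 alt -3.141 now [ 0.521  -0.3179  0.0829] -1.4186 t 14.65 F [ 0.21 -1.7  -1.44] [-0.344  0.052  0.096] tilt [ 2.0e-04 -1.2e-03 -1.0e+00]
```

```bash
python3 -m jog '0.2 0 0 0 0;0.2 0 0.0005 0 -0.07;0.2 0 0.0005 0 -0.07;0.2 0 0.0005 0 -0.07;0 0 0.0005 0 -0.07;0 0 0.0005 0 -0.07;0 0 0.0005 0 -0.07' 10;  python3 goal.py .521 -.3174 .075 -1.419
```

```text
time: 15.35
tcp_pos: [0.5211, -0.318, 0.083]
eef_rot: [0.994, 0.111, 0.0, 0.0]
contact_force: [-0.1, -0.7, -1.0]
finger_gap: 0.0083
grip_force: 10.0
shift [ 0.0001 -0.0006  0.008 ] turn 0.07 alt -3.072 now [ 0.5211 -0.318   0.083 ] -1.349 t 15.35 F [-0.08 -0.7  -1.  ] [-0.174  0.06   0.179] tilt [ 2.e-04 -4.e-04 -1.e+00]
```

```bash
cat > m.py <<'E'
from h import *
a=[];y=[]
for i in range(8):
    bot.snapshot("side"); o=bot.get_obs(); a.append(np.r_[o['contact_force'],o['moment']]); M=R.from_quat(o['eef_rot']).as_matrix(); y.append(np.arctan2(M[1,1],M[0,1]))
a=np.array(a);print("mean",a.mean(0).round(3),"mz sd",a[:,5].std().round(3),"yaw",np.mean(y).round(4),"turned",(-1.349-np.mean(y)).round(4),o['tcp_pos'].round(4),"gap",round(o['finger_gap'],4),"t",round(o['time'],2))
E
python3 m.py; python3 -m jog '0 0 0 0 0;0 0 0 0 0;0 0 0 0 0;0 0 0 0 0' 40; python3 m.py; python3 -m jog '0 0 0 0 0.05;0 0 0 0 0.1;0 0 0 0 0.15;0 0 0 0 0.2;0 0 0 0 0.25;0 0 0 0 0.3' 40; python3 m.py
```

```text
mean [ 0.051 -0.885 -0.49  -0.184  0.075  0.114] mz sd 0.023 yaw -1.349 turned 0.0 [ 0.5211 -0.318   0.083 ] gap 0.008 t 15.75
time: 16.15
tcp_pos: [0.5211, -0.318, 0.083]
eef_rot: [0.994, 0.111, 0.0, 0.0]
contact_force: [-0.3, -1.6, -0.6]
finger_gap: 0.0078
grip_force: 40.0
mean [ 0.466 -1.751 -1.369 -0.386  0.033  0.175] mz sd 0.032 yaw -1.349 turned -0.0 [ 0.5211 -0.318   0.083 ] gap 0.0077 t 16.55
time: 17.15
tcp_pos: [0.521, -0.3175, 0.083]
eef_rot: [0.999, -0.04, -0.0, -0.0]
contact_force: [0.6, -1.6, -0.4]
finger_gap: 0.0076
grip_force: 40.0
mean [ 0.597 -0.343 -0.382 -0.039  0.003  0.032] mz sd 0.01 yaw -1.6491 turned 0.3001 [ 0.521  -0.3175  0.083 ] gap 0.0075 t 17.55
```

```bash
cat > q.py <<'E'
from h import *
o=bot.get_obs(); M=R.from_quat(o['eef_rot']).as_matrix(); print("   mz",o['moment'].round(3),"turned",(-1.349-np.arctan2(M[1,1],M[0,1])).round(4),"gap",round(o['finger_gap'],4),"t",round(o['time'],2))
E
python3 -m jog '0 0 0 0 0.02;0 0 0 0 0.04' 40 >/dev/null; python3 q.py;python3 -m jog '0 0 0 0 0.02;0 0 0 0 0.04' 40 >/dev/null; python3 q.py;python3 -m jog '0 0 0 0 0.02' 40 >/dev/null; python3 q.py; python3 -m jog '0 0 0 0 0.02' 40 >/dev/null; python3 q.py; python3 -m jog '0 0 0 0 0.02' 40 >/dev/null; python3 q.py;python3 m.py
```

```text
mz [0.275 0.021 0.229] turned 0.3412 gap 0.0075 t 17.75
   mz [0.433 0.019 0.203] turned 0.3815 gap 0.008 t 17.95
   mz [0.536 0.081 0.191] turned 0.4016 gap 0.0079 t 18.05
   mz [ 0.648 -0.014  0.176] turned 0.4216 gap 0.0078 t 18.15
   mz [ 0.76  -0.018  0.245] turned 0.4417 gap 0.0077 t 18.25
mean [ 0.971  4.757  2.373  0.946 -0.012  0.134] mz sd 0.022 yaw -1.7895 turned 0.4405 [ 0.521  -0.3173  0.083 ] gap 0.0078 t 18.65
```

```bash
python3 -m jog '0.19 0 0 0 0;0.19 0.001 -0.001 0 0;0.19 0.002 -0.001 0 0;0.19 0.002 -0.001 0 0;0 0.002 -0.001 0 0;0 0.002 -0.001 0 0;0 0.002 -0.001 0 0' 10; python3 m.py; python3 -m jog '0 0 0 0 0;0 0 0 0 0' 40; python3 m.py
```

```text
time: 19.35
tcp_pos: [0.5231, -0.3176, 0.0829]
eef_rot: [0.994, -0.109, -0.0, 0.0]
contact_force: [-0.8, -1.2, -0.2]
finger_gap: 0.0079
grip_force: 10.0
mean [-0.283 -1.456 -0.772 -0.274  0.19   0.094] mz sd 0.035 yaw -1.7889 turned 0.4399 [ 0.5231 -0.3176  0.0829] gap 0.0081 t 19.75
time: 19.95
tcp_pos: [0.5231, -0.3176, 0.0829]
eef_rot: [0.994, -0.109, -0.0, 0.0]
contact_force: [-0.3, -1.8, -1.1]
finger_gap: 0.0078
grip_force: 40.0
mean [-0.496 -2.525 -1.898 -0.576  0.24   0.134] mz sd 0.041 yaw -1.789 turned 0.44 [ 0.5231 -0.3176  0.083 ] gap 0.0076 t 20.35
```

```bash
python3 -m jog '0 0 0.0003 0 0.02' 40 >/dev/null; python3 q.py;for i in 1; do :; done; python3 -m jog '0 0 0 0 0.02' 40 >/dev/null; python3 q.py; python3 -m jog '0 0 0 0 0.02' 40 >/dev/null; python3 q.py; python3 -m jog '0 0 0 0 0.02' 40 >/dev/null; python3 q.py; python3 -m jog '0 0 0 0 0.02' 40 >/dev/null; python3 q.py; python3 -m jog '0 0 0 0 0.02' 40 >/dev/null; python3 q.py; python3 -m jog '0 0 0 0 0.02' 40 >/dev/null; python3 q.py; python3 m.py
```

```text
mz [-0.546  0.169  0.219] turned 0.4609 gap 0.0074 t 20.45
   mz [-0.556  0.233  0.145] turned 0.4817 gap 0.0076 t 20.55
   mz [-0.594  0.272  0.198] turned 0.5016 gap 0.0076 t 20.65
   mz [-0.594  0.196  0.197] turned 0.5216 gap 0.0076 t 20.75
   mz [-0.542  0.209  0.178] turned 0.5417 gap 0.0079 t 20.85
   mz [-0.623  0.203  0.226] turned 0.5616 gap 0.0077 t 20.95
   mz [-0.546  0.229  0.268] turned 0.5816 gap 0.0074 t 21.05
mean [-0.402 -3.034 -2.253 -0.593  0.227  0.129] mz sd 0.028 yaw -1.9295 turned 0.5805 [ 0.5231 -0.3176  0.0829] gap 0.0075 t 21.45
```

```bash
python3 -m jog '0 0 0.0004 0 0.02' 40 >/dev/null; python3 q.py; python3 -m jog '0 0 0 0 0.02' 40 >/dev/null; python3 q.py; python3 -m jog '0 0 0 0 0.02' 40 >/dev/null; python3 q.py; python3 -m jog '0 0 0 0 0.02' 40 >/dev/null; python3 q.py; python3 -m jog '0 0 0 0 0.02' 40 >/dev/null; python3 q.py; python3 -m jog '0 0 0 0 0.02' 40 >/dev/null; python3 q.py; python3 m.py
```

```text
mz [-0.306  0.154  0.2  ] turned 0.601 gap 0.008 t 21.55
   mz [-0.432  0.121  0.161] turned 0.6216 gap 0.0076 t 21.65
   mz [-0.311  0.087  0.175] turned 0.6416 gap 0.0077 t 21.75
   mz [-0.281  0.069  0.196] turned 0.6615 gap 0.0078 t 21.85
   mz [-0.237  0.056  0.156] turned 0.6816 gap 0.0076 t 21.95
   mz [-0.123  0.083  0.15 ] turned 0.7017 gap 0.0078 t 22.05
mean [ 0.597 -0.44  -1.798 -0.066  0.024  0.111] mz sd 0.019 yaw -2.0495 turned 0.7005 [ 0.523  -0.3177  0.0829] gap 0.0078 t 22.45
```

```bash
python3 -m jog '0 0 0 0 0.02' 40 >/dev/null; python3 q.py; python3 -m jog '0 0 0 0 0.02' 40 >/dev/null; python3 q.py; python3 -m jog '0 0 0 0 0.02' 40 >/dev/null; python3 q.py; python3 -m jog '0 0 0 0 0.02' 40 >/dev/null; python3 q.py; python3 -m jog '0 0 0 0 0.02' 40 >/dev/null; python3 q.py; python3 m.py
```

```text
mz [ 0.008 -0.092  0.174] turned 0.7209 gap 0.0075 t 22.55
   mz [ 0.115 -0.074  0.164] turned 0.7416 gap 0.0077 t 22.65
   mz [ 0.148 -0.108  0.153] turned 0.7616 gap 0.0074 t 22.75
   mz [ 0.134 -0.101  0.17 ] turned 0.7816 gap 0.0076 t 22.85
   mz [ 0.219 -0.097  0.187] turned 0.8017 gap 0.0076 t 22.95
mean [ 1.465  1.322 -1.67   0.323 -0.156  0.125] mz sd 0.039 yaw -2.1495 turned 0.8005 [ 0.523  -0.3177  0.0829] gap 0.0075 t 23.35
```

```bash
python3 -m jog '0 0 0 0 0.02' 40 >/dev/null; python3 q.py; python3 -m jog '0 0 0 0 0.02' 40 >/dev/null; python3 q.py; python3 -m jog '0 0 0 0 0.02' 40 >/dev/null; python3 q.py; python3 -m jog '0 0 0 0 0.02' 40 >/dev/null; python3 q.py; python3 -m jog '0 0 0 0 0.02' 40 >/dev/null; python3 q.py; python3 m.py
```

```text
mz [ 0.405 -0.182  0.17 ] turned 0.8208 gap 0.0075 t 23.45
   mz [ 0.469 -0.219  0.238] turned 0.8414 gap 0.0075 t 23.55
   mz [ 0.436 -0.225  0.212] turned 0.8615 gap 0.0071 t 23.65
   mz [ 0.507 -0.262  0.257] turned 0.8814 gap 0.0079 t 23.75
   mz [ 0.564 -0.211  0.281] turned 0.9014 gap 0.0076 t 23.85
mean [ 2.176  3.003 -1.523  0.618 -0.278  0.259] mz sd 0.028 yaw -2.2493 turned 0.9003 [ 0.523  -0.3178  0.0829] gap 0.0075 t 24.25
```

The moment rose by about 0.1 N m over the free-turning level, which is roughly 12–17 N of pinch. I release with little finger travel and go straight up.

```bash
python3 -m jog '0.19 0 0 0 0;0.19 0 0 0 0;0.19 0 0 0 0;0.19 0 0 0 0' 10; python3 m.py; python3 -m jog '0.19 0 0 -0.015 0;0.19 0 0 -0.05 0;0.19 0 0 -0.09 0;0.19 0 0 -0.12 0;0.19 0 0 -0.12 0;0.19 0 0 -0.12 0'
python3 - <<'E'
from h import *
P,D=bot.snapshot('side');cv2.imwrite('pics/s5.png',cv2.resize(P[160:240,305:405,::-1],(800,600),interpolation=2))
E
```

```text
time: 24.65
tcp_pos: [0.5229, -0.3186, 0.0833]
eef_rot: [0.943, -0.333, 0.0, 0.0]
contact_force: [0.2, 0.1, -0.3]
finger_gap: 0.018
grip_force: 0.0
mean [-0.104 -0.019 -0.261  0.035  0.149  0.015] mz sd 0.032 yaw -2.2491 turned 0.9001 [ 0.5229 -0.3179  0.0829] gap 0.0175 t 25.05
time: 25.65
tcp_pos: [0.5235, -0.3183, 0.2046]
eef_rot: [0.943, -0.333, 0.001, 0.0]
contact_force: [-0.5, 0.4, -0.1]
finger_gap: 0.0179
grip_force: 0.0
```

View pics/s5.png

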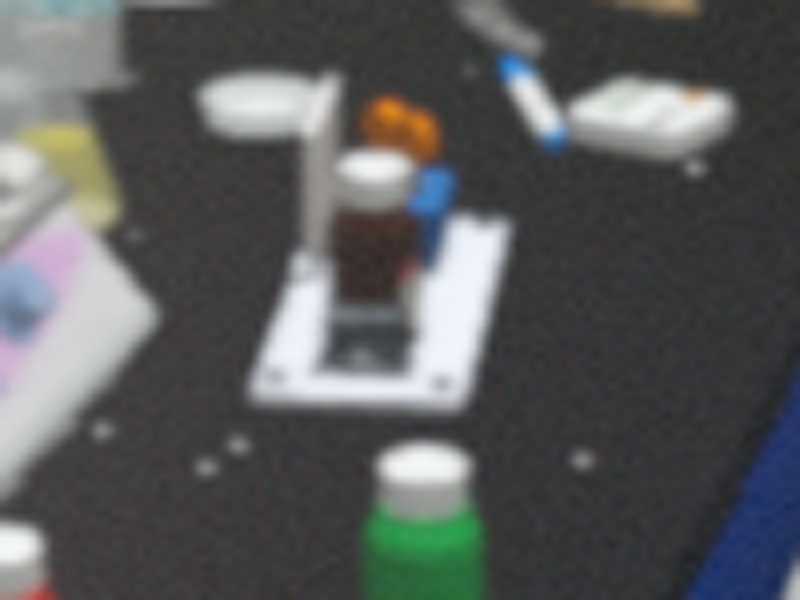

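The knob is visibly turned (crop (400,128)), the vial stands upright against the vee at (376,240), and the gripper is clear. I hand in.

```bash
python3 -c "
from cell import bot
print(bot.close_job())"
```

```text
the job is handed in; nothing more can be done
None
```

The job is handed in: the vial stands upright in the clamp, pinched at an estimated 12–17 N (inferred from the knob's turning moment, not measured directly), with the knob released and the arm clear; the hand-in returned no verdict.

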